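# Line up the guitar slides by height on the rack

### The arm

A 6-joint arm with a two-finger parallel gripper is mounted at the origin on the work surface. World frame = base frame: x ahead of the robot, y to its left, z up, the work surface at z = 0. Lengths are in mm, angles in rad, forces in N, time in s.
With the tool pointing down it reaches from about 375 to 900 mm from the base axis. Payload 3.1 kg.
Tool frame: the origin (TCP) lies at the very end of the fingers, on their centre line; the grasp point (between the pads) lies 19 mm behind it (bot.tcp_to_grasp is the z of the grasp point in the tool frame, in mm); z points along the fingers, y is the line along which they close (so a half turn about z gives the same grasp; the last joint's range is limited). The gripper opens to 87 mm and grips with 3 to 60 N. Pads are 19 mm wide; open, the fingers measure 117 mm over their backs; the gripper's body (75 mm by 190 mm) begins 51 mm behind the grasp point.
Start: joints at [-1.474, 0.527, 1.433, -0, 1.181, -0.178], TCP at [169.62, -601.519, 222.548] pointing down, gripper open.
Joint ranges: [-3.08, 3.08], [-0.75, 2.2], [0.22, 2.44], [-1.43, 4.57], [0, 2.65], [-2.85, 2.85]. Speed limits (rad/s): [2.79, 2.79, 3.14, 3.14, 3.14, 3.14].

### API

Orientations are given as a 3x3 rotation matrix whose columns are the frame's x, y, z axes.
In Python, from station import bot, read_camera, workorder gives the robot as it stands. The module is installed in compiled form; this text tells all that it offers.
- The arm moves only by the shell command python3 -m crank 'ROWS' [FORCE]. ROWS is JSON, one flat list of numbers, 7 for each row, row after row: the shift along the tool's x, y, z in units of 0.03 m (1.0 is 0.03 m), then the turn, a rotation vector about the tool's x, y, z in units of 120 degrees (1.0 is 120 degrees), then the opening, from 0 (shut) to 1 (fully open). A call has 1 to 8 rows; each row shifts and turns the commanded pose from where the row before left it, along the tool's axes as they then stand; what a row does not reach is not made up. A row lasts 1/10 s, in which the tool goes at most 50 mm and 8.59 degrees, less where a joint would pass 70% of its speed; a pose out of reach is approached as far as the arm can. A call with a number of a shift or a turn outside -1 to 1 is refused whole. A call with a gripper value outside its range is refused whole. The fingers move at their own pace and stop on an object; FORCE is the grip in N (left out, the last holds). Time passes only in rows, so rows that do not move let the fingers close. It gives the time, the measured TCP pose, the force, the opening and the grip force at its end, in the units of the state.
- bot.sense(): the state, without advancing time (a new reading comes with each control period).
- read_camera(name): name is "scene" or "top" or "wrist"; returns a dict with "frame" (420x560x3 uint8, red, green, blue), "depth" (420x560 float32, mm along the optical axis (not along the pixel's ray), 0 where there is no reading), "fx", "fy", "cx", "cy" (pixels), "rvec" (rotation vector, rad) and "tvec" (3), from world to camera coordinates, as OpenCV has them; the wrist camera has in their place "tool_from_camera" (4x4, takes a point from camera to tool coordinates, whose origin is the TCP and whose axes are the flange's). Camera axes: x right, y down, z forward; pixel columns grow to the right and rows downward; lengths in mm; the calibration is good to about 2 mm. The wrist camera is an equidistant fisheye: a pixel r from the principal point sees the ray r / f radians off the axis. A picture is of the moment at which its call begins: read the wrist's pose just before it.
- workorder.hand_in(): hands the job in; it is judged then, once.
The state is a dict: "clock": time; "joint_positions": joint angles; "joint_velocities": joint speeds; "tau": joint torques, N m; "tool_pos": TCP position; "eef_rot": TCP orientation; "force": force on the tool from outside, world axes, zero at the start; "wrist_torque": the same for the moment, N m; "grip_width": finger opening in mm; "finger_force": force on a finger pad.
Only numpy, scipy, OpenCV 4.12 (cv2) and the standard library are available. Lean on these libraries where they do the work, as an engineer would, in place of code of your own. Each camera call takes 0.05 s, during which the arm holds its last target. There are 200 camera calls.

### The job

Stand the four chrome slides upright on the wooden rack, one in the middle of each round rubber pad, in order of height: the tallest on the pad next to the gold-coloured boost pedal (the narrow one with one footswitch), stepping down to the shortest on the pad next to the blue looper pedal (the wide one with two footswitches). Leave both pedals where they are.

Things in the scene. Friction and masses are not known exactly. Their poses are not given: they have to be found in the camera images.
- slide_a: The shortest of four plain chrome-steel guitar slides: an open tube standing upright, outer diameter 24 mm, bore 18 mm, height 38 mm. Origin: centre of its lower end; z up along the tube.
- slide_b: The second shortest of four plain chrome-steel guitar slides: an open tube standing upright, outer diameter 26 mm, bore 20 mm, height 50 mm. Origin: centre of its lower end; z up along the tube.
- slide_c: The second tallest of four plain chrome-steel guitar slides: an open tube standing upright, outer diameter 28 mm, bore 22 mm, height 62 mm. Origin: centre of its lower end; z up along the tube.
- slide_d: The tallest of four plain chrome-steel guitar slides: an open tube standing upright, outer diameter 30 mm, bore 24 mm, height 74 mm. Origin: centre of its lower end; z up along the tube.
- pad_1: Round black rubber pad, 54 mm across, 3 mm thick, at the row's left end (+y) as seen from the robot; one of four in a straight row, 70 mm apart, on a wooden rack board (80 x 290 x 12 mm, fixed, turned up to 0.18 rad). Origin: centre of the pad's underside, 12 mm above the bench; pad top 3 mm above it. x points across the row away from the robot, y along the row to the left, z up.
- pad_2: Round black rubber pad, 54 mm across, 3 mm thick, at the second place from the left end; one of four in a straight row, 70 mm apart, on a wooden rack board (80 x 290 x 12 mm, fixed, turned up to 0.18 rad). Origin: centre of the pad's underside, 12 mm above the bench; pad top 3 mm above it. x points across the row away from the robot, y along the row to the left, z up.
- pad_3: Round black rubber pad, 54 mm across, 3 mm thick, at the second place from the right end; one of four in a straight row, 70 mm apart, on a wooden rack board (80 x 290 x 12 mm, fixed, turned up to 0.18 rad). Origin: centre of the pad's underside, 12 mm above the bench; pad top 3 mm above it. x points across the row away from the robot, y along the row to the left, z up.
- pad_4: Round black rubber pad, 54 mm across, 3 mm thick, at the row's right end (-y) as seen from the robot; one of four in a straight row, 70 mm apart, on a wooden rack board (80 x 290 x 12 mm, fixed, turned up to 0.18 rad). Origin: centre of the pad's underside, 12 mm above the bench; pad top 3 mm above it. x points across the row away from the robot, y along the row to the left, z up.
- boost_pedal: Gold-coloured aluminium boost pedal, 100 mm deep (x), 62 mm wide (y), body 38 mm high and 50 mm with its one knob and one footswitch. It stands loose on the bench just beyond one end of the rack: either the left or the right end, changing from start to start. Origin: centre of its underside.
- looper_pedal: Blue looper pedal, 100 mm deep (x), 126 mm wide (y), body 42 mm high and 54 mm with its two footswitches and three knobs. It stands loose on the bench beyond the other end of the rack. Origin: centre of its underside. (Small things lying among the slides - battery, tin, tuner - are under 20 mm high and at least 20 mm clear of every slide.)
Things that resemble listed ones, but are neither listed nor needed, are in the scene too. What is shaped like the slide_c but green is not meant.

How it is judged (in metres and radians):
At the end, for the whole second after the job is handed in: Each slide is released, at rest, upright within 0.1 rad and standing on its own pad (lower end 0.5 to 6 mm above the pad's underside), within 12 mm of the pad's centre, in order of height from the tallest at the boost pedal to the shortest at the looper pedal (linear speed of each of slide_a, slide_b, slide_c, slide_d below 0.02 m/s and ((y of boost_pedal in the frame of pad_1 above -0.105 m and horizontal distance between slide_a and pad_4 below 0.012 m and z of slide_a in the frame of pad_4 between 0.0005 and 0.006 m and angle between each of slide_a, slide_b, slide_c, slide_d's own z axis and vertical below 0.1 rad and horizontal distance between slide_b and pad_3 below 0.012 m and z of slide_b in the frame of pad_3 between 0.0005 and 0.006 m and horizontal distance between slide_c and pad_2 below 0.012 m and z of slide_c in the frame of pad_2 between 0.0005 and 0.006 m and horizontal distance between slide_d and pad_1 below 0.012 m and z of slide_d in the frame of pad_1 between 0.0005 and 0.006 m) or (y of boost_pedal in the frame of pad_1 below -0.105 m and horizontal distance between slide_a and pad_1 below 0.012 m and z of slide_a in the frame of pad_1 between 0.0005 and 0.006 m and angle between each of slide_a, slide_b, slide_c, slide_d's own z axis and vertical below 0.1 rad and horizontal distance between slide_b and pad_2 below 0.012 m and z of slide_b in the frame of pad_2 between 0.0005 and 0.006 m and horizontal distance between slide_c and pad_3 below 0.012 m and z of slide_c in the frame of pad_3 between 0.0005 and 0.006 m and horizontal distance between slide_d and pad_4 below 0.012 m and z of slide_d in the frame of pad_4 between 0.0005 and 0.006 m))); the robot touches nothing.
It fails at once if the boost pedal is shifted by more than 15 mm (distance of boost_pedal from where it was at the start of the episode above 0.015 m).
It fails at once if the looper pedal is shifted by more than 15 mm (distance of looper_pedal from where it was at the start of the episode above 0.015 m).
It also fails if it takes over 90 s, if anything falls off the work surface, if the arm or the gripper's body presses on something with over 40 N, if the wrist force passes 120 N, or if a joint passes its speed limit or range.

## Working session

There is one attempt and no reset: what is moved stays moved. The work goes in short steps, Python scripts to look and compute and a shell command to move; the robot and the scene stay as the last step left them, time stands still between calls to the robot, and variables do not carry over. Pictures are saved under pics/ and viewed, at most 14 in all, crops included, and the job is handed in when it is done.

```bash
mkdir -p pics; python3 - <<'E'
from station import bot, read_camera
import cv2,numpy as np
for n in ("scene","top"):
    c=read_camera(n); cv2.imwrite(f"pics/{n}0.png",c["frame"][:,:,::-1]); np.savez(n+"0.npz",**c)
    R=cv2.Rodrigues(np.array(c["rvec"],float))[0]; print(n,-R.T@np.array(c["tvec"]).ravel(),R[2],c["fx"],c["cx"],c["cy"])
s=bot.sense(); print(s["tool_pos"],s["eef_rot"],s["grip_width"],s["clock"],bot.tcp_to_grasp)
E
```

```text
scene [1039.2533117  -635.11558227  720.65150352] [-0.4696043   0.59457904 -0.65264659] 484.45927531115126 283.72929553631315 212.24539129365908
top [ 468.92762844  -23.37983102 1225.51766135] [ 5.13909348e-02  6.48135433e-04 -9.98678403e-01] 451.77697714672496 282.87545913595585 211.37709624075157
[ 169.57133556 -600.86240879  221.64501274] [[ 9.62467046e-01  2.71398490e-01 -2.12630337e-04]
 [ 2.71398363e-01 -9.62465029e-01  1.99912476e-03]
 [ 3.37910177e-04 -1.98179923e-03 -9.99997979e-01]] 86.94131071730403 0.1 -18.700000000000003
```

View pics/top0.png

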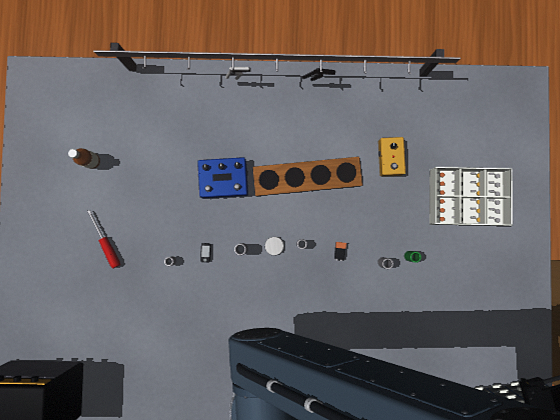

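View pics/scene0.png

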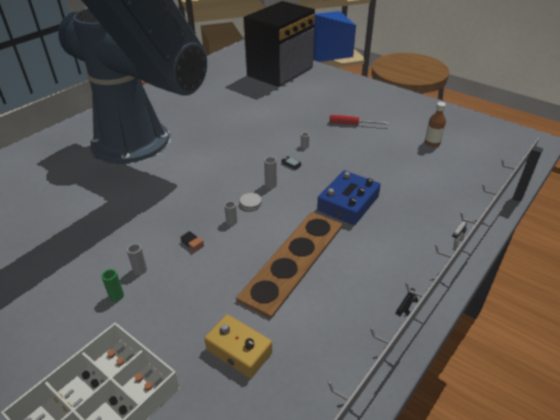

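The top view shows the looper at (222,178), the boost pedal at (393,156) and the pads between them at (269,180), (295,177), (321,174) and (346,172). The chrome slides are at (169,261), (240,249), (302,244) and (387,262). The green decoy is at (415,256).

```bash
cat > h.py <<'E'
import numpy as np,cv2
from station import bot, read_camera
def pose(c): 
    R=cv2.Rodrigues(np.array(c["rvec"],float))[0]; return R,-R.T@np.array(c["tvec"],float).ravel()
def ray(c,u,v,z):
    R,o=pose(c); d=R.T@np.array([(u-c["cx"])/c["fx"],(v-c["cy"])/c["fy"],1]); return o+d*(z-o[2])/d[2]
def cloud(c):
    R,o=pose(c); v,u=np.mgrid[:420,:560]; D=c["depth"]
    return np.stack([(u-c["cx"])/c["fx"]*D,(v-c["cy"])/c["fy"]*D,D],-1)@R+o
E
python3 - <<'E'
from h import *
S={"top":[(169,261),(240,249),(302,244),(387,262)],"scene":[(305,141),(270,173),(230,212),(136,259)]}
np.set_printoptions(precision=1,suppress=True)
for n in S:
    c=dict(np.load(n+"0.npz")); P=cloud(c); V,U=np.mgrid[:420,:560]
    print(n)
    for u,v in S[n]:
        m=(abs(U-u)<25)&(abs(V-v)<25)&(P[...,2]>22)&(c["depth"]>0)
        lab=cv2.connectedComponents(m.astype(np.uint8))[1]
        L=np.argmin(np.where(lab>0,np.hypot(U-u,V-v),1e9)); m=lab==lab.flat[L]
        p=P[m]; zt=np.percentile(p[:,2],97)
        mm=m&(P[...,2]>zt-6); q=P[mm]
        if n=="scene": (cu,cv_),_,_=cv2.fitEllipse(cv2.findContours(mm.astype(np.uint8),0,1)[0][0]) if mm.sum()>12 else ((0,0),0,0)
        print("slide",u,v,len(p),"ztop",zt,"range",q.min(0)[:2],q.max(0)[:2],"mid",(q.min(0)+q.max(0))[:2]/2)
    f=c["frame"].astype(int)
    m=((f.max(-1)<50)).astype(np.uint8)
    k,l,st,ce=cv2.connectedComponentsWithStats(m)
    for i in range(1,k):
        w=ray(c,*ce[i],15)
        if 150<st[i,4]<1500 and 480<w[0]<800: print("dark",ce[i],st[i],w)
    T=P[(P[...,2]>-15)&(P[...,2]<6)&(P[...,0]>400)&(P[...,0]<600)&(abs(P[...,1])<300)]; print("table z",np.median(T[:,2]))
E
```

```text
top
slide 169 261 49 ztop 42.89725734863977 range [383.1 264.7] [404.3 285.7] mid [393.7 275.2]
slide 240 249 76 ztop 76.8730934148615 range [417.3  71.2] [442.9  99.8] mid [430.1  85.5]
slide 302 244 37 ztop 54.64051306630317 range [435.2 -84.5] [458.7 -60.9] mid [446.9 -72.7]
slide 387 262 99 ztop 64.43030958430657 range [ 389.  -305.5] [ 412.3 -278.9] mid [ 400.6 -292.2]
dark [346.1 172. ] [337 163  19  19 294] [ 641.2 -190.8   15. ]
dark [320.4 174.4] [311 165  20  20 300] [ 633.1 -121.4   15. ]
dark [294.5 176.8] [285 168  20  19 290] [625. -52.  15.]
dark [268.7 179.2] [259 170  20  20 297] [617.2  17.5  15. ]
table z 0.04516895256517728
scene
slide 305 141 67 ztop 37.48810051993961 range [380.3 258.5] [404.8 284.5] mid [392.5 271.5]
slide 270 173 288 ztop 72.777748582968 range [416.7  67.9] [445.4  99.3] mid [431.1  83.6]
slide 230 212 179 ztop 49.130922071069314 range [435.6 -88.1] [459.8 -62.1] mid [447.7 -75.1]
slide 136 259 319 ztop 60.99642335610531 range [ 387.3 -309.8] [ 416.1 -282.6] mid [ 401.7 -296.2]
dark [317.6 227.1] [307 220  22  15 258] [619.3  14.3  15. ]
dark [301.3 246.6] [290 239  23  16 294] [627.2 -55.3  15. ]
dark [283.7 268. ] [272 259  24  18 342] [ 635.5 -124.4   15. ]
dark [264.3 291.5] [252 282  25  20 398] [ 643.6 -193.6   15. ]
table z -1.5244484018039657
```

```bash
python3 -m crank '[0,0,0,0,0,-0.07,0.6, 0,0,0,0,0,-0.07,0.6, 0,0,0,0,0,-0.07,0.6, 0,0,0,0,0,-0.07,0.6, 0,0,0,0,0,-0.07,0.6, 0,0,0,0,0,-0.07,0.6, 0,0,0,0,0,-0.07,0.6, 0,0,0,0,0,-0.07,0.6]' 20
```

```text
clock: 0.9
tool_pos: [169.6, -601.1, 221.9]
eef_rot: [[0.117, 0.993, -0.0], [0.993, -0.117, 0.001], [0.001, -0.0, -1.0]]
force: [0.6, -0.1, -0.5]
grip_width: 52.5
finger_force: 0.0
```

```bash
python3 -m crank '[0,0,0,0,0,-0.056,0.6, 1,0.75,0,0,0,0,0.6, 1,0.75,0,0,0,0,0.6, 1,0.75,0,0,0,0,0.6, 1,0.75,0,0,0,0,0.6, 1,0.75,0,0,0,0,0.6, 1,0.75,0,0,0,0,0.6, 1,0.75,0,0,0,0,0.6]'; python3 -m crank '[1,0.75,0,0,0,0,0.6, 1,0.75,0,0,0,0,0.6, 1,0.75,0,0,0,0,0.6, 0.2,0.2,1,0,0,0,0.6, 0,0,1,0,0,0,0.6, 0,0,0,0,0,0,0.6]'
```

```text
clock: 1.7
tool_pos: [328.9, -390.9, 222.3]
eef_rot: [[0.006, 1.0, -0.0], [1.0, -0.006, 0.001], [0.001, -0.0, -1.0]]
force: [0.0, -0.0, -0.6]
grip_width: 52.3
finger_force: 0.0
clock: 2.3
tool_pos: [400.6, -294.0, 159.5]
eef_rot: [[0.005, 1.0, -0.006], [1.0, -0.005, 0.007], [0.007, -0.006, -1.0]]
force: [-0.4, 0.1, 0.4]
grip_width: 52.6
finger_force: 0.0
```

```bash
python3 - <<'E'
from h import *
s=bot.sense(); c=read_camera("wrist"); cv2.imwrite("pics/w1.png",c["frame"][:,:,::-1])
np.set_printoptions(precision=3,suppress=True)
np.savez("w1.npz",**c); print(c["tool_from_camera"],c["fx"],c["cx"],c["cy"],s["tool_pos"])
E
```

```text
[[   0.001   -0.967   -0.256   69.86 ]
 [   1.       0.001    0.       0.601]
 [  -0.      -0.256    0.967 -162.578]
 [   0.       0.       0.       1.   ]] 325.19226210127806 282.9376358140714 205.4166543699241 [ 400.585 -293.985  159.456]
```

View pics/w1.png

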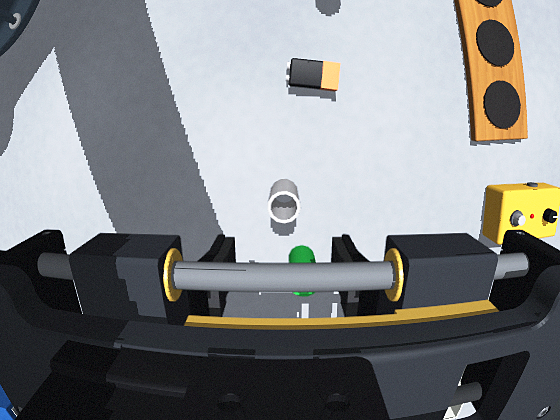

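The wrist view shows slide_c's rim at about (285,206), with the green decoy at (302,257) and the battery at (314,75).

```bash
cat >> h.py <<'E'
def wray(c,s,u,v,z):
    "fisheye pixel -> world point on the plane z"
    T=np.array(c["tool_from_camera"]); R=np.array(s["eef_rot"]); p=np.array(s["tool_pos"])
    a=np.array([u-c["cx"],v-c["cy"]])/c["fx"]; t=np.hypot(*a); k=np.sin(t)/t if t>0 else 1
    d=R@T[:3,:3]@np.array([a[0]*k,a[1]*k,np.cos(t)]); o=R@T[:3,3]+p
    return o+d*(z-o[2])/d[2]
def rim(c,s,h,xy,name=None):
    "refine slide axis: bright rim ring near the expected place, ray onto the plane z=h"
    g=cv2.cvtColor(c["frame"],cv2.COLOR_RGB2HSV); m=((g[...,2]>225)&(g[...,1]<12)).astype(np.uint8)
    best=None
    for q in cv2.findContours(m,cv2.RETR_EXTERNAL,cv2.CHAIN_APPROX_NONE)[0]:
        if len(q)<30: continue
        W=np.array([wray(c,s,*p[0],h)[:2] for p in q]); (x,y),r=cv2.minEnclosingCircle(W.astype(np.float32))
        if np.hypot(x-xy[0],y-xy[1])<30 and r<35: print("ring",round(x,1),round(y,1),"r",round(r,1),"mid",W.mean(0).round(1))
E
python3 - <<'E'
from h import *
c=dict(np.load("w1.npz")); s=bot.sense()
rim(c,s,62,(401,-294)); print(wray(c,s,285,206,62), wray(c,s,501,104,15))
g=c["frame"][200:212:3,262:310:3].mean(-1).astype(int); print(g)
E
```

```text
ring 401.7 -294.2 r 15.4 mid [ 402.5 -295.4]
[ 403.4671402  -294.99946152   62.        ] [ 641.49057354 -192.59334239   15.        ]
[[233 230 178 255  79  98 115 122 117 122  86 248 242 232 226 231]
 [231 230 246 169  90  97  92  94  91  99  96  69 255 232 231 230]
 [233 231 246 109  83  96  93  91  96  94  95  98 255 229 228 230]
 [232 233 249 101 149 168 175 183 176 174 149 103 255 229 228 227]]
```

```bash
python3 -m crank '[0,0.04,0.9,0,0,0,0.6, 0,0,0.9,0,0,0,0.6, 0,0,0.9,0,0,0,0.6, 0,0,0.9,0,0,0,0.6, 0,0,0.88,0,0,0,0.6, 0,0,0,0,0,0,0.6, 0,0,0,0,0,0,0, 0,0,0,0,0,0,0]' 20; python3 -m crank '[0,0,0,0,0,0,0, 0,0,0,0,0,0,0, 0,0,0,0,0,0,0]'
```

```text
clock: 3.15
tool_pos: [404.5, -298.2, 29.8]
eef_rot: [[0.006, 1.0, 0.002], [1.0, -0.006, -0.003], [-0.003, 0.002, -1.0]]
force: [0.8, 0.2, 0.1]
grip_width: 43.0
finger_force: 0.0
clock: 3.45
tool_pos: [403.9, -297.3, 29.2]
eef_rot: [[0.006, 1.0, 0.001], [1.0, -0.006, -0.001], [-0.001, 0.001, -1.0]]
force: [-0.4, -0.5, 5.7]
grip_width: 26.6
finger_force: 19.9
```

```bash
python3 -m crank '[0,0,-0.5,0,0,0,0, 0,0,-1,0,0,0,0, 0,0,-1,0,0,0,0, 0,0,-0.5,0,0,0,0]'; python3 -m crank '[0.7,0.95,0,0,0,0,0, 0.7,0.95,0,0,0,0,0, 0.7,0.95,0,0,0,0,0, 0.7,0.95,0,0,0,0,0, 0.7,0.95,0,0,0,0,0, 0.7,0.95,0,0,0,0,0, 0.7,0.95,0,0,0,0,0, 0.7,0.95,0,0,0,0,0]'; python3 -m crank '[0,0,0,0,0,0,0, 0,0,0,0,0,0,0, 0,0,0,0,0,0,0]'; python3 - <<'E'
from h import *
s=bot.sense(); print(s["tool_pos"],s["eef_rot"],s["joint_velocities"])
c=read_camera("wrist"); cv2.imwrite("pics/w2.png",c["frame"][:,:,::-1])
E
```

```text
clock: 3.85
tool_pos: [404.3, -297.5, 120.3]
eef_rot: [[0.006, 1.0, 0.002], [1.0, -0.006, -0.002], [-0.002, 0.002, -1.0]]
force: [-0.2, -0.0, -1.7]
grip_width: 26.2
finger_force: 20.1
clock: 4.65
tool_pos: [633.2, -128.8, 117.9]
eef_rot: [[0.006, 1.0, -0.001], [1.0, -0.006, 0.0], [0.0, -0.001, -1.0]]
force: [1.0, -0.5, -2.1]
grip_width: 26.8
finger_force: 20.1
clock: 4.95
tool_pos: [631.2, -130.4, 117.7]
eef_rot: [[0.006, 1.0, -0.002], [1.0, -0.006, 0.0], [0.0, -0.002, -1.0]]
force: [0.0, 0.6, -0.7]
grip_width: 26.9
finger_force: 20.1
[ 631.18522927 -130.39350229  117.69825596] [[ 6.18703760e-03  9.99978617e-01 -2.11821423e-03]
 [ 9.99980766e-01 -6.18610278e-03  4.47592199e-04]
 [ 4.34479137e-04 -2.12094275e-03 -9.99997656e-01]] [-0.01271401 -0.00505831  0.00214841  0.00251471 -0.00095379  0.00172962]
```

View pics/w2.png

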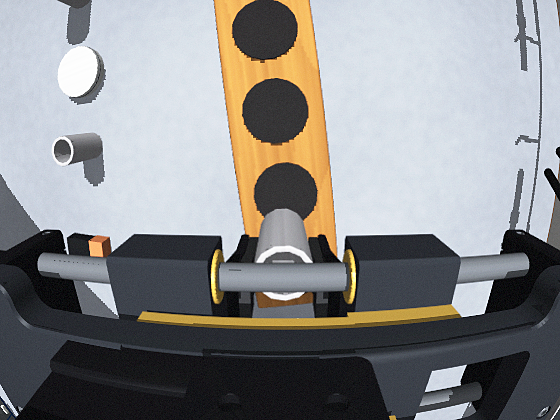

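Slide_c is held upright in the gripper, with pads at (265,28), (275,110) and (286,190). I'll measure the offset between them.

```bash
cat > pads.py <<'E'
from h import *
import sys
def look(name=None):
    s=bot.sense(); c=read_camera("wrist"); 
    if name: cv2.imwrite("pics/"+name,c["frame"][:,:,::-1])
    f=c["frame"].astype(int); k,l,st,ce=cv2.connectedComponentsWithStats((f.max(-1)<60).astype(np.uint8))
    print("tcp",np.round(s["tool_pos"],1),"clock",s["clock"])
    for i in range(1,k):
        w=wray(c,s,*ce[i],15)
        if 800<st[i,4]<6000 and 590<w[0]<670 and -220<w[1]<50: print("dark",ce[i].round(),st[i],w.round(1))
    return s,c
if __name__=="__main__": look()
E
python3 - <<'E'
from pads import *
s,c=look()
print("held rim mid",wray(c,s,284,275,s["tool_pos"][2]+33), "base front",wray(c,s,284,210,s["tool_pos"][2]-29))
E
```

```text
tcp [ 631.2 -130.7  117.8] clock 5.0
dark [264.  29.] [ 232    0   65   60 2917] [617.6  17.1  15. ]
dark [275. 110.] [ 242   78   66   65 3041] [625.7 -51.4  15. ]
dark [285. 189.] [ 254  163   63   56 2335] [ 633.9 -117.    15. ]
held rim mid [ 632.39615151 -127.16213719  150.8381104 ] base front [ 632.54609093 -114.48734073   88.8381104 ]
```

```bash
python3 -m crank '[0.2,0.07,0.3,0,0,0,0, 0,0,0.8,0,0,0,0, 0,0,0.7,0,0,0,0, 0,0,0.3,0,0,0,0, 0,0,0.15,0,0,0,0, 0,0,0.05,0,0,0,0, 0,0,0,0,0,0,0, 0,0,0,0,0,0,0]'
```

```text
clock: 5.85
tool_pos: [635.4, -124.5, 50.1]
eef_rot: [[0.006, 1.0, 0.002], [1.0, -0.006, -0.001], [-0.001, 0.002, -1.0]]
force: [-0.4, 0.0, -1.1]
grip_width: 26.6
finger_force: 20.1
```

```bash
python3 -m crank '[0,-0.03,0.08,0,0,0,0, 0,0,0.05,0,0,0,0, 0,0,0.03,0,0,0,0, 0,0,0,0,0,0,0, 0,0,0,0,0,0,0]'
```

```text
clock: 6.35
tool_pos: [633.8, -124.2, 44.4]
eef_rot: [[0.006, 1.0, -0.0], [1.0, -0.006, 0.0], [0.0, -0.0, -1.0]]
force: [0.1, 0.0, -1.4]
grip_width: 27.1
finger_force: 20.1
```

```bash
python3 -m crank '[0,0,0.03,0,0,0,0, 0,0,0.02,0,0,0,0, 0,0,0,0,0,0,0]'
```

```text
clock: 6.65
tool_pos: [633.9, -124.3, 44.2]
eef_rot: [[0.006, 1.0, 0.0], [1.0, -0.006, -0.0], [-0.0, 0.0, -1.0]]
force: [-2.1, -0.1, 5.8]
grip_width: 26.6
finger_force: 19.9
```

```bash
python3 -m crank '[0,0,0,0,0,0,0.6, 0,0,0,0,0,0,0.6, 0,0,0,0,0,0,0.6, 0,0,-0.3,0,0,0,0.6, 0,0,-1,0,0,0,0.6, 0,0,-1,0,0,0,0.6, 0,0,-1,0,0,0,0.6, 0,0,-0.2,0,0,0,0.6]'; python3 -m crank '[0.25,-0.9,0,0,0,0,0.6, 0.25,-0.9,0,0,0,0,0.6, 0.25,-0.9,0,0,0,0,0.6, 0.25,-0.9,0,0,0,0,0.6, 0.25,-0.9,0,0,0,0,0.6, 0.25,-0.9,0,0,0,0,0.6, 0.2,-0.8,0,0,0,0,0.6, 0,0,0,0,0,0,0.6]';python3 -m crank '[0,0,0,0,0,0,0.6]'; python3 - <<'E'
from h import *
s=bot.sense(); c=read_camera("wrist"); cv2.imwrite("pics/w3.png",c["frame"][:,:,::-1]);np.savez("w3.npz",**c)
print(s["tool_pos"]); rim(c,s,50,(447,-74))
E
```

```text
clock: 7.45
tool_pos: [636.5, -125.1, 152.4]
eef_rot: [[0.006, 1.0, 0.008], [1.0, -0.006, -0.003], [-0.003, 0.008, -1.0]]
force: [0.5, -0.6, -0.6]
grip_width: 52.2
finger_force: 0.0
clock: 8.25
tool_pos: [443.4, -70.1, 147.1]
eef_rot: [[0.006, 1.0, -0.006], [1.0, -0.006, 0.003], [0.003, -0.006, -1.0]]
force: [0.4, -0.3, -0.3]
grip_width: 52.3
finger_force: 0.0
clock: 8.35
tool_pos: [448.7, -72.4, 147.9]
eef_rot: [[0.006, 1.0, 0.001], [1.0, -0.006, -0.0], [-0.0, 0.001, -1.0]]
force: [0.2, -0.2, -0.2]
grip_width: 52.2
finger_force: 0.0
[448.71784939 -72.39078455 147.86637499]
ring 446.9 -73.3 r 12.8 mid [446.5 -73. ]
```

View pics/w3.png

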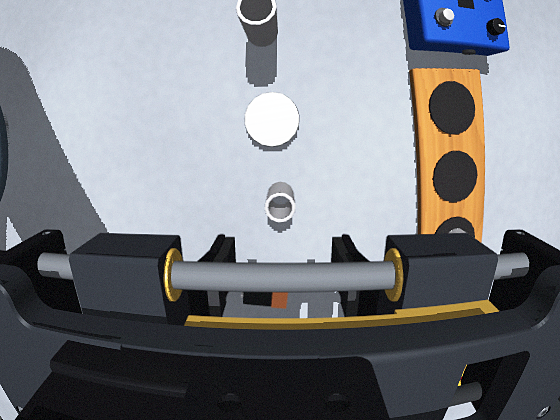

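Slide_b's rim is at (280,206) in the wrist view, with the tin at (271,120). The measured radius of 12.8 mm matches slide_b.

```bash
python3 -m crank '[-0.03,-0.06,0.9,0,0,0,0.6, 0,0,0.9,0,0,0,0.6, 0,0,0.9,0,0,0,0.6, 0,0,0.9,0,0,0,0.6, 0,0,0.6,0,0,0,0.6, 0,0,0.2,0,0,0,0.6, 0,0,0,0,0,0,0.6, 0,0,0,0,0,0,0.6]'; python3 -m crank '[0,0,0,0,0,0,0, 0,0,0,0,0,0,0, 0,0,0,0,0,0,0, 0,0,0,0,0,0,0]'
```

```text
clock: 9.2
tool_pos: [447.4, -73.5, 16.2]
eef_rot: [[0.006, 1.0, 0.001], [1.0, -0.006, -0.001], [-0.001, 0.001, -1.0]]
force: [-0.0, 0.2, 0.6]
grip_width: 52.2
finger_force: 0.0
clock: 9.6
tool_pos: [446.6, -73.1, 16.3]
eef_rot: [[0.006, 1.0, 0.001], [1.0, -0.006, -0.0], [-0.0, 0.001, -1.0]]
force: [0.4, 0.2, 0.1]
grip_width: 28.2
finger_force: 0.0
```

```bash
python3 -m crank '[0,0,0,0,0,0,0, 0,0,0,0,0,0,0, 0,0,-0.5,0,0,0,0, 0,0,-1,0,0,0,0, 0,0,-1,0,0,0,0, 0,0,-0.5,0,0,0,0]'; python3 -m crank '[0.1,0.85,0,0,0,0,0, 0.1,0.85,0,0,0,0,0, 0.1,0.85,0,0,0,0,0, 0.1,0.85,0,0,0,0,0, 0.1,0.85,0,0,0,0,0, 0.1,0.85,0,0,0,0,0, 0.08,0.8,0,0,0,0,0, 0,0,0,0,0,0,0]'; python3 -m crank '[0,0,0,0,0,0,0, 0,0,0,0,0,0,0]'; python3 pads.py
```

```text
clock: 10.2
tool_pos: [446.9, -73.2, 107.6]
eef_rot: [[0.006, 1.0, 0.002], [1.0, -0.006, -0.001], [-0.001, 0.002, -1.0]]
force: [0.3, 0.6, -1.5]
grip_width: 25.1
finger_force: 20.0
clock: 11.0
tool_pos: [626.7, -53.7, 105.6]
eef_rot: [[0.005, 1.0, 0.004], [1.0, -0.005, -0.001], [-0.001, 0.004, -1.0]]
force: [-0.6, -0.6, -0.3]
grip_width: 25.3
finger_force: 20.0
clock: 11.2
tool_pos: [621.4, -53.4, 105.2]
eef_rot: [[0.006, 1.0, -0.003], [1.0, -0.006, 0.001], [0.001, -0.003, -1.0]]
force: [-0.3, -0.2, -2.0]
grip_width: 25.5
finger_force: 20.0
tcp [621.4 -53.4 105.2] clock 11.2
dark [277. 119.] [ 243   86   68   68 3340] [617.4  18.2  15. ]
dark [288. 202.] [ 255  174   66   60 2615] [626.  -47.5  15. ]
```

```bash
python3 -m crank '[0.01,0.07,0.5,0,0,0,0, 0,0,0.7,0,0,0,0, 0,0,0.7,0,0,0,0, 0,0,0.35,0,0,0,0, 0,0,0.05,0,0,0,0, 0,0,0,0,0,0,0, 0,0,0,0,0,0,0]'
```

```text
clock: 11.95
tool_pos: [626.2, -53.6, 37.6]
eef_rot: [[0.006, 1.0, 0.002], [1.0, -0.006, -0.0], [-0.0, 0.002, -1.0]]
force: [0.4, 0.6, -1.1]
grip_width: 25.2
finger_force: 20.0
```

```bash
python3 -m crank '[0,0,0.08,0,0,0,0, 0,0,0.06,0,0,0,0, 0,0,0.04,0,0,0,0, 0,0,0.02,0,0,0,0, 0,0,0,0,0,0,0, 0,0,0,0,0,0,0]'
```

```text
clock: 12.55
tool_pos: [625.6, -53.4, 31.3]
eef_rot: [[0.006, 1.0, 0.0], [1.0, -0.006, -0.0], [-0.0, 0.0, -1.0]]
force: [-1.7, 0.6, 4.0]
grip_width: 25.3
finger_force: 20.0
```

```bash
python3 -m crank '[0,0,0,0,0,0,0.6, 0,0,0,0,0,0,0.6, 0,0,0,0,0,0,0.6, 0,0,-0.5,0,0,0,0.6, 0,0,-1,0,0,0,0.6, 0,0,-1,0,0,0,0.6, 0,0,-1,0,0,0,0.6, 0,0,-0.5,0,0,0,0.6]'; python3 -m crank '[0.66,-0.93,0,0,0,0,0.6, 0.66,-0.93,0,0,0,0,0.6, 0.66,-0.93,0,0,0,0,0.6, 0.66,-0.93,0,0,0,0,0.6, 0.66,-0.93,0,0,0,0,0.6, 0.66,-0.93,0,0,0,0,0.6, 0.64,-0.92,0,0,0,0,0.6, 0,0,0,0,0,0,0.6]';python3 -m crank '[0,0,0,0,0,0,0.6, 0,0,0,0,0,0,0.6]'; python3 - <<'E'
from h import *
s=bot.sense(); c=read_camera("wrist")
print(s["tool_pos"]); rim(c,s,74,(431,85))
E
```

```text
clock: 13.35
tool_pos: [627.3, -53.7, 155.0]
eef_rot: [[0.006, 1.0, 0.006], [1.0, -0.006, -0.001], [-0.001, 0.006, -1.0]]
force: [0.8, -0.9, -0.9]
grip_width: 52.4
finger_force: 0.0
clock: 14.15
tool_pos: [425.9, 87.7, 151.3]
eef_rot: [[0.003, 1.0, -0.006], [1.0, -0.003, 0.001], [0.001, -0.006, -1.0]]
force: [0.3, -0.9, -0.8]
grip_width: 52.6
finger_force: 0.0
clock: 14.35
tool_pos: [433.4, 85.3, 151.6]
eef_rot: [[0.006, 1.0, 0.003], [1.0, -0.006, -0.0], [-0.0, 0.003, -1.0]]
force: [0.5, -0.1, 1.4]
grip_width: 52.6
finger_force: 0.0
[433.35306017  85.32237534 151.62110224]
ring 430.6 85.1 r 14.8 mid [430.6  85.1]
```

```bash
python3 -m crank '[0,-0.06,0.9,0,0,0,0.6, 0,0,0.9,0,0,0,0.6, 0,0,0.9,0,0,0,0.6, 0,0,0.8,0,0,0,0.6, 0,0,0.37,0,0,0,0.6, 0,0,0,0,0,0,0.6, 0,0,0,0,0,0,0.6]'; python3 -m crank '[0,0,0,0,0,0,0, 0,0,0,0,0,0,0, 0,0,0,0,0,0,0, 0,0,0,0,0,0,0, 0,0,0,0,0,0,0]'
```

```text
clock: 15.1
tool_pos: [430.3, 85.5, 35.0]
eef_rot: [[0.006, 1.0, 0.001], [1.0, -0.006, -0.0], [-0.0, 0.001, -1.0]]
force: [0.2, -0.2, 0.1]
grip_width: 52.0
finger_force: 0.0
clock: 15.6
tool_pos: [429.9, 85.8, 35.3]
eef_rot: [[0.006, 1.0, 0.001], [1.0, -0.006, -0.0], [-0.0, 0.001, -1.0]]
force: [-0.3, 0.2, 5.5]
grip_width: 29.5
finger_force: 20.0
```

```bash
python3 -m crank '[0,0,-0.5,0,0,0,0, 0,0,-1,0,0,0,0, 0,0,-1,0,0,0,0, 0,0,-1,0,0,0,0, 0,0,0,0,0,0,0]'; python3 -m crank '[-0.92,0.7,0,0,0,0,0, -0.92,0.7,0,0,0,0,0, -0.92,0.7,0,0,0,0,0, -0.92,0.7,0,0,0,0,0, -0.92,0.7,0,0,0,0,0, -0.92,0.7,0,0,0,0,0, -0.92,0.7,0,0,0,0,0, -0.92,0.7,0,0,0,0,0]'; python3 -m crank '[-0.92,0.7,0,0,0,0,0, -0.9,0.7,0,0,0,0,0, 0,0,0,0,0,0,0, 0,0,0,0,0,0,0, 0,0,0,0,0,0,0, 0,0,0,0,0,0,0]'; python3 - <<'E'
from pads import *
look("w4.png")
E
```

```text
clock: 16.1
tool_pos: [431.8, 85.8, 142.7]
eef_rot: [[0.006, 1.0, 0.008], [1.0, -0.006, -0.0], [-0.0, 0.008, -1.0]]
force: [1.2, -1.1, -1.5]
grip_width: 29.9
finger_force: 20.0
clock: 16.9
tool_pos: [595.9, -136.8, 137.8]
eef_rot: [[0.006, 1.0, -0.003], [1.0, -0.006, 0.001], [0.001, -0.003, -1.0]]
force: [0.2, -0.3, -1.0]
grip_width: 29.9
finger_force: 20.0
clock: 17.5
tool_pos: [636.8, -189.4, 139.1]
eef_rot: [[0.005, 1.0, -0.002], [1.0, -0.005, 0.001], [0.001, -0.002, -1.0]]
force: [-0.4, 0.3, -1.3]
grip_width: 30.1
finger_force: 20.0
tcp [ 636.8 -189.4  139.1] clock 17.5
dark [270.  53.] [ 239   20   61   56 1433] [626.6 -58.5  15. ]
dark [279. 124.] [ 249   94   60   60 1478] [ 633.9 -121.8   15. ]
dark [288. 195.] [ 259  171   58   52 1975] [ 642.2 -185.7   15. ]
```

View pics/w4.png

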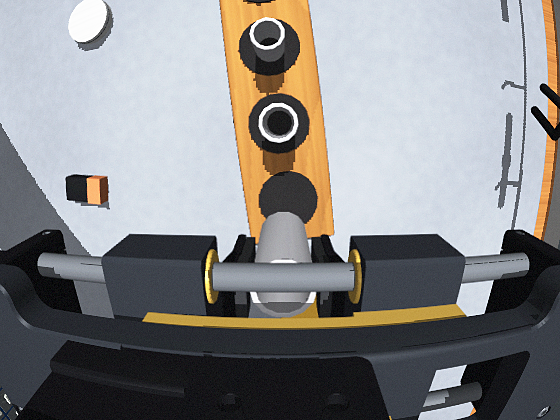

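Slide_b at (268,35) and slide_c at (278,123) stand upright on their pads. Slide_d is held just short of pad_4.

```bash
python3 -m crank '[-0.08,0.08,0.6,0,0,0,0, 0,0,0.8,0,0,0,0, 0,0,0.8,0,0,0,0, 0,0,0.45,0,0,0,0, 0,0,0.1,0,0,0,0, 0,0,0,0,0,0,0, 0,0,0,0,0,0,0]'
```

```text
clock: 18.25
tool_pos: [641.2, -193.6, 58.2]
eef_rot: [[0.006, 1.0, 0.002], [1.0, -0.006, -0.001], [-0.001, 0.002, -1.0]]
force: [-1.0, -0.0, -0.6]
grip_width: 29.6
finger_force: 20.0
```

```bash
python3 -m crank '[0.03,0.02,0.1,0,0,0,0, 0,0,0.08,0,0,0,0, 0,0,0.05,0,0,0,0, 0,0,0.03,0,0,0,0, 0,0,0,0,0,0,0, 0,0,0,0,0,0,0]'
```

```text
clock: 18.85
tool_pos: [641.1, -192.5, 50.4]
eef_rot: [[0.006, 1.0, 0.001], [1.0, -0.006, -0.0], [-0.0, 0.001, -1.0]]
force: [-1.2, 0.5, 4.7]
grip_width: 30.0
finger_force: 20.0
```

```bash
python3 -m crank '[0,0,0,0,0,0,0.6, 0,0,0,0,0,0,0.6, 0,0,0,0,0,0,0.6, 0,0,-0.5,0,0,0,0.6, 0,0,-1,0,0,0,0.6, 0,0,-1,0,0,0,0.6, 0,0,-1,0,0,0,0.6, 0,0,0,0,0,0,0.6]'; python3 -m crank '[0.9,-0.48,0,0,0,0,0.6, 0.9,-0.48,0,0,0,0,0.6, 0.9,-0.48,0,0,0,0,0.6, 0.9,-0.48,0,0,0,0,0.6, 0.9,-0.48,0,0,0,0,0.6, 0.9,-0.48,0,0,0,0,0.6, 0.9,-0.48,0,0,0,0,0.6, 0.9,-0.48,0,0,0,0,0.6]'; python3 -m crank '[0.9,-0.48,0,0,0,0,0.6, 0.9,-0.48,0,0,0,0,0.6, 0.9,-0.48,0,0,0,0,0.6, 0.9,-0.48,0,0,0,0,0.6, 0.9,-0.48,0,0,0,0,0.6, 0.9,-0.48,0,0,0,0,0.6, 0.9,-0.48,0,0,0,0,0.6, 0.9,-0.48,0,0,0,0,0.6]';python3 -m crank '[0.9,-0.48,0,0,0,0,0.6, 0,0,0,0,0,0,0.6, 0,0,0,0,0,0,0.6, 0,0,0,0,0,0,0.6, 0,0,0,0,0,0,0.6]'; python3 - <<'E'
from h import *
s=bot.sense(); c=read_camera("wrist")
print(s["tool_pos"]); rim(c,s,38,(393,273.4))
E
```

```text
clock: 19.65
tool_pos: [644.3, -193.9, 160.7]
eef_rot: [[0.006, 1.0, 0.01], [1.0, -0.006, -0.005], [-0.005, 0.01, -1.0]]
force: [0.3, 0.2, 0.2]
grip_width: 52.2
finger_force: 0.0
clock: 20.45
tool_pos: [526.0, 25.3, 154.4]
eef_rot: [[0.006, 1.0, -0.0], [1.0, -0.006, 0.0], [0.0, -0.0, -1.0]]
force: [-0.3, 0.6, -0.5]
grip_width: 52.2
finger_force: 0.0
clock: 21.25
tool_pos: [412.2, 241.9, 154.5]
eef_rot: [[0.006, 1.0, -0.0], [1.0, -0.006, -0.0], [-0.0, -0.0, -1.0]]
force: [0.6, -0.6, 0.3]
grip_width: 52.3
finger_force: 0.0
clock: 21.75
tool_pos: [399.5, 267.3, 154.4]
eef_rot: [[0.007, 1.0, 0.0], [1.0, -0.007, -0.0], [-0.0, 0.0, -1.0]]
force: [-0.1, -0.3, 0.6]
grip_width: 52.3
finger_force: 0.0
[399.46812105 267.27368008 154.44733406]
ring 394.0 274.7 r 11.6 mid [394.2 274.8]
```

```bash
python3 -m crank '[0.24,-0.18,0.9,0,0,0,0.6, 0,0,0.9,0,0,0,0.6, 0,0,0.9,0,0,0,0.6, 0,0,0.9,0,0,0,0.6, 0,0,0.8,0,0,0,0.6, 0,0,0.4,0,0,0,0.6, 0,0,0,0,0,0,0.6, 0,0,0,0,0,0,0.6]'; python3 -m crank '[0,0,0,0,0,0,0, 0,0,0,0,0,0,0, 0,0,0,0,0,0,0, 0,0,0,0,0,0,0, 0,0,0,0,0,0,0, 0,0,0,0,0,0,0]'
```

```text
clock: 22.6
tool_pos: [394.0, 275.2, 10.8]
eef_rot: [[0.007, 1.0, 0.0], [1.0, -0.007, 0.0], [0.0, 0.0, -1.0]]
force: [0.1, 0.2, 0.8]
grip_width: 52.3
finger_force: 0.0
clock: 23.2
tool_pos: [393.7, 275.4, 10.8]
eef_rot: [[0.006, 1.0, 0.001], [1.0, -0.006, 0.0], [0.0, 0.001, -1.0]]
force: [-0.3, -0.3, 5.4]
grip_width: 22.9
finger_force: 20.0
```

```bash
python3 -m crank '[0,0,-0.5,0,0,0,0, 0,0,-1,0,0,0,0, 0,0,-1,0,0,0,0, 0,0,-0.5,0,0,0,0]'; python3 -m crank '[-0.95,0.83,0,0,0,0,0, -0.95,0.83,0,0,0,0,0, -0.95,0.83,0,0,0,0,0, -0.95,0.83,0,0,0,0,0, -0.95,0.83,0,0,0,0,0, -0.95,0.83,0,0,0,0,0, -0.95,0.83,0,0,0,0,0, -0.95,0.83,0,0,0,0,0]'; python3 -m crank '[-0.95,0.8,0,0,0,0,0, 0,0,0,0,0,0,0, 0,0,0,0,0,0,0, 0,0,0,0,0,0,0, 0,0,0,0,0,0,0]'; python3 pads.py
```

```text
clock: 23.6
tool_pos: [394.1, 275.6, 102.2]
eef_rot: [[0.006, 1.0, 0.002], [1.0, -0.006, 0.001], [0.001, 0.002, -1.0]]
force: [0.5, -0.0, -1.1]
grip_width: 23.4
finger_force: 20.0
clock: 24.4
tool_pos: [591.7, 44.8, 100.0]
eef_rot: [[0.006, 1.0, -0.001], [1.0, -0.006, 0.0], [0.0, -0.001, -1.0]]
force: [-0.2, 0.4, -0.7]
grip_width: 22.7
finger_force: 20.0
clock: 24.9
tool_pos: [613.7, 18.7, 100.1]
eef_rot: [[0.004, 1.0, -0.002], [1.0, -0.004, 0.0], [0.0, -0.002, -1.0]]
force: [0.4, -0.1, -0.4]
grip_width: 23.0
finger_force: 20.0
tcp [613.7  18.7 100.1] clock 24.9
dark [293. 215.] [ 254  178   83   85 3126] [622.2  15.2  15. ]
```

```bash
python3 -m crank '[-0.06,0.08,0.4,0,0,0,0, 0,0,0.7,0,0,0,0, 0,0,0.7,0,0,0,0, 0,0,0.4,0,0,0,0, 0,0,0.1,0,0,0,0, 0,0,0,0,0,0,0, 0,0,0,0,0,0,0]'
```

```text
clock: 25.65
tool_pos: [618.2, 15.6, 32.1]
eef_rot: [[0.006, 1.0, 0.001], [1.0, -0.006, -0.0], [-0.0, 0.001, -1.0]]
force: [0.1, 0.1, -0.0]
grip_width: 23.1
finger_force: 20.0
```

```bash
python3 -m crank '[0.03,0,0.08,0,0,0,0, 0,0,0.06,0,0,0,0, 0,0,0.05,0,0,0,0, 0,0,0.03,0,0,0,0, 0,0,0,0,0,0,0, 0,0,0,0,0,0,0]'
```

```text
clock: 26.25
tool_pos: [617.7, 16.6, 25.9]
eef_rot: [[0.006, 1.0, 0.001], [1.0, -0.006, -0.0], [-0.0, 0.001, -1.0]]
force: [-1.1, -0.3, 6.4]
grip_width: 22.9
finger_force: 20.0
```

Contact confirmed. Next I release, lift, move back and check.

```bash
python3 -m crank '[0,0,0,0,0,0,0.6, 0,0,0,0,0,0,0.6, 0,0,0,0,0,0,0.6, 0,0,-0.5,0,0,0,0.6, 0,0,-1,0,0,0,0.6, 0,0,-1,0,0,0,0.6, 0,0,-1,0,0,0,0.6, 0,0,-1,0,0,0,0.6]'; python3 -m crank '[0,-0.9,-0.3,0,0,0,0.6, 0,-0.9,-0.3,0,0,0,0.6, 0,-0.9,0,0,0,0,0.6, 0,-0.9,0,0,0,0,0.6, 0,-0.9,0,0,0,0,0.6, 0,-0.6,0,0,0,0,0.6, 0,0,0,0,0,0,0.6, 0,0,0,0,0,0,0.6]'; python3 - <<'E'
from h import *
for n in ("scene","top"):
    c=read_camera(n); cv2.imwrite(f"pics/{n}9.png",cv2.resize(c["frame"][150:330,180:420,::-1],None,fx=3,fy=3)); P=cloud(c)
    for (x,y),h in zip([(618,16.3),(626,-53),(634,-122.5),(642,-192.3)],(38,50,62,74)):
        m=(np.hypot(P[...,0]-x,P[...,1]-y)<28)&(P[...,2]>15+h-7)&(c["depth"]>0); q=P[m]
        print(n,x,y,len(q),q[:,2].max().round(1) if len(q) else 0,((q.min(0)+q.max(0))/2).round(1) if len(q) else 0)
E
```

```text
clock: 27.05
tool_pos: [617.5, 16.6, 162.0]
eef_rot: [[0.006, 1.0, 0.001], [1.0, -0.006, -0.0], [-0.0, 0.001, -1.0]]
force: [0.4, 0.1, -0.0]
grip_width: 52.2
finger_force: 0.0
clock: 27.85
tool_pos: [465.8, 17.2, 178.8]
eef_rot: [[0.006, 1.0, 0.003], [1.0, -0.006, -0.001], [-0.0, 0.003, -1.0]]
force: [1.1, 0.7, -0.3]
grip_width: 52.2
finger_force: 0.0
scene 618 16.3 62 54.5 [618.7  13.6  50.3]
scene 626 -53 74 65.9 [625.9 -55.4  62.1]
scene 634 -122.5 100 78.1 [ 634.  -121.8   74.2]
scene 642 -192.3 118 90.6 [ 641.7 -195.3   86.3]
top 618 16.3 33 56.2 [617.5  18.   51.2]
top 626 -53 36 69.4 [624.9 -53.2  63.8]
top 634 -122.5 40 82.3 [ 633.6 -117.9   76.7]
top 642 -192.3 49 92.8 [ 640.  -191.9   87.4]
```

View pics/scene9.png

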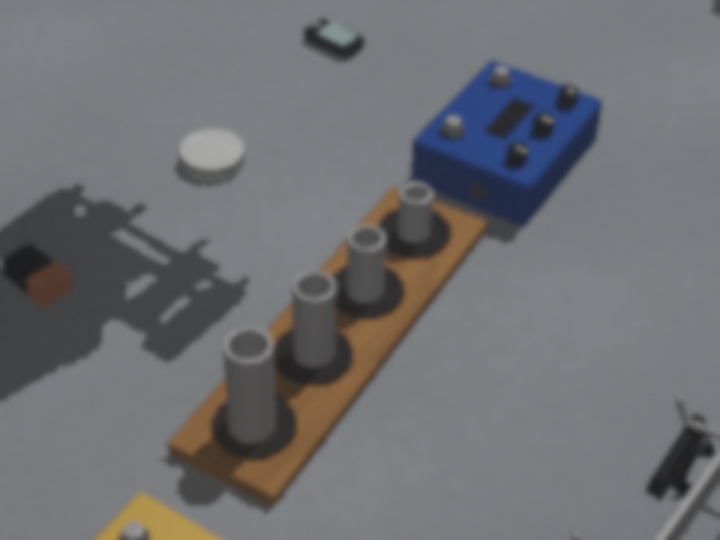

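All four slides stand centred on their pads, tallest at the gold boost pedal (crop bottom-left, (165,520)) and shortest at the blue looper ((505,140)).

```bash
python3 -c "
from station import workorder
print(workorder.hand_in())"
```

```text
the job is handed in; nothing more can be done
None
```

The job is handed in, with no verdict returned: all four slides stand upright in order of height, tallest next to the boost pedal, each within about 5 mm of its pad's centre; neither pedal was touched, and it took 28 s of the 90 s allowed.

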